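# Draw the probe boom out over the sample dish and hold it for a reading

### The arm

A 6-joint arm with a two-finger parallel gripper is mounted at the origin on the work surface. World frame = base frame: x ahead of the robot, y to its left, z up, the work surface at z = 0. Lengths are in m, angles in degrees, forces in N, time in s.
With the tool pointing down it reaches from about 0.35 to 0.85 m from the base axis. Payload 8.1 kg.
Tool frame: the origin (TCP) lies where the fingers leave the gripper's body, on its centre line; the fingertips stand 84 mm ahead of it and the grasp point (between the pads) lies 65 mm ahead of it (env.finger_overhang is the distance from the TCP to the fingertips, in m); z points along the fingers, y is the direction in which the jaws open and shut (so a half turn about z gives the same grasp; the last joint's range is limited). The gripper opens to 93 mm and grips with 3 to 60 N. Pads are 15 mm wide; open, the fingers measure 128 mm over their backs; the gripper's body (75 mm by 188 mm) begins 65 mm behind the grasp point.
Start: joints at [-72.731, 7.471, 85.268, -0, 87.261, -4.893], TCP at [0.226, -0.556, 0.303] pointing down, gripper open.
Joint ranges: [-169.43, 169.43], [-51.17, 129.36], [1.28, 143.12], [-76.62, 256.62], [0, 156.53], [-152.29, 152.29]. Speed limits (degrees/s): [136.94, 136.94, 159.86, 180, 180, 180].

### API

Orientations are given as [roll, pitch, yaw] about the fixed x, y, z axes, in that order (R = Rz(yaw) Ry(pitch) Rx(roll)).
In Python, from workcell import env, read_camera, get_calibration, spotter gives the robot as it stands.
- The arm moves only by the shell command python3 -m creep 'ROWS' [FORCE]. ROWS is JSON, a list of rows, each an object of numbers: "rx", "ry", "rz": the turn, a rotation vector about the tool's x, y, z scaled (see below); "dx", "dy", "dz": the shift along the tool's x, y, z scaled (see below); "grip": the closure, from -1 (fully open) to 1 (shut), so that 0 is half open. A call has 1 to 10 rows; each row is the pose to reach, as a shift and turn from the pose measured when the call began, along the tool's axes at that moment, turning the shorter way round; what a row does not reach only later rows make up. The controller multiplies each number of a shift by 0.5 m and each number of a turn by 360 degrees. A row lasts 1/8 s, in which the tool goes at most 62.5 mm and 10.7 degrees, less where a joint would pass 70% of its speed; a pose out of reach is approached as far as the arm can. A call with a number of a shift or a turn outside -1 to 1 is refused whole. A call with a gripper value outside its range is refused whole. The fingers move at their own pace and stop on an object; FORCE is the grip in N (left out, the last holds). Time passes only in rows, so rows that repeat a pose let the fingers close. It gives the time, the measured TCP pose, the force and the opening at its end, in the units of the state.
- env.state(): the state, without advancing time (a new reading comes with each control period).
- read_camera(name): name is "side" or "top" or "wrist"; returns the picture (480x640x3 uint8, red, green, blue); there is no depth.
- get_calibration(name): a dict with "fx", "fy", "cx", "cy" (pixels), "xyz" and "orientation" of the camera in the world. Camera axes: x right, y down, z forward; pixel columns grow to the right and rows downward; lengths in m; the calibration is good to about 2 mm. A picture is of the moment at which its call begins: read the wrist's pose just before it. get_calibration takes no time and is no camera call; for the wrist camera it gives the pose at the moment of the call.
- env.job_done(): hands the job in, once; it reports no verdict.
Trained networks look in the newest picture that a camera, given by its name, has taken for a name from the list of things; names that differ only in an ending like _2 or _b are one class to them, and where a whole thing is asked for, a point or a joint stands for the part that bears it (a point fixed in the world has none). Each returns a list of dicts, best first, with "score" (0 to 1); they miss things now and then, are a little off and sometimes report something else, mostly with a low value. They report only what shows in the picture. A call takes as long as a camera call.
- spotter.silhouettes(query, camera): "pixels" (480x640 bool, what is visible of it) and "xy" ([column, row] in pixels, amid what is visible of it).
- spotter.mark_of(query, camera): "xy" ([column, row] in pixels: a listed point, or the origin of a listed thing).
The state is a dict: "clock": time; "qpos": joint angles; "dq": joint speeds; "joint_efforts": joint torques, N m; "eef_pos": TCP position; "orientation": TCP orientation; "ft_force": force on the tool from outside, world axes, zero at the start; "wrist_torque": the same for the moment, N m; "gripper_width": opening from 0.0 (shut) to 1.0 (fully open).
Only numpy, scipy, OpenCV 4.12 (cv2) and the standard library are available. Lean on these libraries where they do the work, as an engineer would, in place of code of your own. Each camera call takes 0.05 s, during which the arm holds its last target.

### The job

Turn the handwheel on top of the probe stand clockwise, by less than one turn, until its white line points at the long mark on the dial, so that the probe is high enough to clear the dish. Then squeeze the lock button in the side of the probe head, draw the boom out until the third long mark on its tube (120 mm) is level with the mouth of the sleeve, and finish holding it there: the boom springs home if it is let go. Do not push the dish or disturb the other things on the bench.

Things in the scene. Friction and masses are not known exactly. Their poses are not given: they have to be found in the camera images.
- stand: Probe stand, fixed: dark base plate 200 x 460 x 12 mm, column of two rods and a lead screw, handwheel on top, level telescoping boom beside the column. Origin on the bench below the boom's axis, beside the column. -y: the way the boom draws out, z up. Plate: x -90 to 110, y -330 to 130 mm. Column at x 60, y 0, 221 mm tall, top plate 70 x 100 mm. Carriage within y +-50, sleeve back to y 130
- wheel_grip (a point): Centre of the handwheel's rim, on its upright axis, 253 mm above the bench. The handwheel is a black fluted disc 64 mm in diameter, 24 mm thick; grip it across its diameter at any yaw. It turns against about 0.12 N m of friction and stays where it is left. Below it is the fixed dial, a disc of 53 mm radius, 28 mm below this point
- wheel (a joint): Angle of the handwheel in rad, growing clockwise seen from above; stops at 0 and 5.6. At 4.6 its white line points at the dial's one long mark, on the stand's +x side (11 short marks stand 30 degrees apart round the rest). It starts between 0.3 and 1.9. It lifts the carriage with sleeve and boom by 3.82 mm per rad
- carriage (a joint): Height of the carriage with sleeve and boom, in m, above its lowest place; 0.00382 x the handwheel angle. Rises by itself as the wheel is turned
- head_grip (a point): Middle of the probe head, where to pinch it: half way between the pressed button and the opposite side, 117 mm + joint carriage above the bench; moves with the boom. The head is a pale block 36 mm wide (x), 44 mm long (y), 40 mm tall at the boom's outer end; its top is 18 mm above this point, nothing stands over it. Axes as the stand. With the boom home it is at x 0.5, y -140 mm of the stand
- lock (a joint): Travel of the lock button in m: 0 out, 0.007 in, free from 0.005. Grey thumb paddle 30 x 24 mm in the head's +x side at head_grip's height, 8 mm proud, spring 2 to 6 N. Its tongue, caught behind a steel keeper at the sleeve's mouth, locks the boom home. Pinching the head across x (44 mm wide with button out, 37 mm in) with 20 to 40 N presses it. Away from home it does nothing
- boom (a joint): How far the boom is drawn out, in m: 0 home, end stop 0.165. A return spring pulls it home with about 5 to 6 N, so it must be held. The tube has long marks across it every 40 mm and short ones every 10 mm; they come out of the sleeve as the boom is drawn, and at 0.120 the third long mark is at the sleeve's mouth
- sleeve_mouth (a point): Top middle of the end face of the dark sleeve, a 24 mm square tube, from which the 16 mm square boom tube comes out; rises with the carriage. Same axes as the stand
- probe_tip (a point): Tip of the black probe that points down under the head, 26 mm in diameter, 16 mm at its tip; the tip is 79 mm below head_grip
- dish: White round sample dish with dried fruit in it, 110 mm in diameter, 38 mm tall, wall 3 mm, loose on the base plate under the place where the probe is to stop. Origin at the centre of its underside. Its rim is 50 mm above the bench, the probe's tip 38 mm + joint carriage: the probe strikes it if the boom is drawn out before the wheel is set, and clears it by about 5 mm after
- tile: Bystander: black calibration puck with a white face, 42 mm in diameter, 12 mm tall, lying on the base plate. Origin under its centre
- petri: Bystander: stack of two glass petri dishes, 94 mm in diameter, 30 mm tall. Origin under its centre
- spatula: Bystander: steel lab spatula 170 mm long, 14 mm wide, 6 mm thick, lying flat. Origin under its middle, x along it
- reagent: Bystander: brown glass bottle, 68 mm in diameter, 150 mm tall. Origin under its centre
- beaker: Bystander: glass beaker, 72 mm in diameter, 85 mm tall. Origin under its centre
- tube_rack: Bystander: white rack with capped tubes, 190 x 80 mm, 100 mm tall. Origin under its centre

How it is judged:
By the outcome, as a careful person would: the job done as asked, in the order asked, and still so for the second after the job is handed in, while the arm keeps its last pose, push and grip.
It also fails if it takes over 67 s, if anything falls off the work surface, if the arm or the gripper's body presses on something with over 40 N, if the wrist force passes 120 N, or if a joint passes its speed limit or range.

## Working session

There is one attempt and no reset: what is moved stays moved. The work goes in short steps, Python scripts to look and compute and a shell command to move; the robot and the scene stay as the last step left them, time stands still between calls to the robot, and variables do not carry over. Pictures are saved under pics/ and viewed, and the job is handed in when it is done.

```bash
ls; mkdir -p pics; python3 - <<'E'
from workcell import env, read_camera, get_calibration, spotter
import cv2
s=env.state(); print({k:s[k] for k in ('clock','eef_pos','orientation','gripper_width')})
for n in ("side","top","wrist"):
    im=read_camera(n); cv2.imwrite(f"pics/{n}0.png",im[:,:,::-1])
    c=get_calibration(n); print(n,c)
    for q in ("wheel_grip","head_grip","sleeve_mouth","stand","dish","probe_tip"):
        r=spotter.mark_of(q,n); print(q,[(x['xy'],x['score']) for x in r[:2]])
E
```

```text
pics
{'clock': 0.0, 'eef_pos': array([ 0.22622659, -0.5552552 ,  0.30168438]), 'orientation': array([-1.79892443e+02, -8.14523161e-03,  2.21641768e+01]), 'gripper_width': 1.0003534857947372}
side {'fx': 433.34337750355934, 'fy': 433.34337750355934, 'cx': 324.38417220218435, 'cy': 240.75608569624015, 'xyz': array([0.33559211, 0.57848164, 0.84561719]), 'orientation': array([-135.09832206,    0.39931348, -167.87107167])}
wheel_grip [([229.0, 315.1], 0.7)]
head_grip [([299.2, 304.3], 0.88)]
sleeve_mouth [([286.6, 324.4], 0.95)]
stand [([272.5, 391.9], 0.92), ([345.7, 405.4], 0.26)]
dish [([313.2, 291.0], 0.97)]
probe_tip [([296.9, 327.6], 0.64)]
top {'fx': 549.511419299093, 'fy': 549.511419299093, 'cx': 321.0402175029491, 'cy': 243.48401895179256, 'xyz': array([ 0.35912297, -0.07560787,  1.22994195]), 'orientation': array([-172.40806905,   -1.02846498,  -91.2254949 ])}
wheel_grip [([155.3, 198.2], 0.6)]
head_grip [([241.3, 243.4], 0.98)]
sleeve_mouth [([210.5, 243.1], 0.63)]
stand [([182.4, 245.5], 0.8)]
dish [([301.2, 251.2], 0.87)]
probe_tip []
wrist {'fx': 377.4244535209661, 'fy': 377.4244535209661, 'cx': 320.0260452929071, 'cy': 239.82670457059763, 'xyz': array([ 0.29383762, -0.52715043,  0.38449571]), 'orientation': array([ 1.64494072e+02,  5.73436070e-03, -6.78549785e+01])}
wheel_grip []
head_grip []
sleeve_mouth []
stand []
dish []
probe_tip []
```

View pics/top0.png

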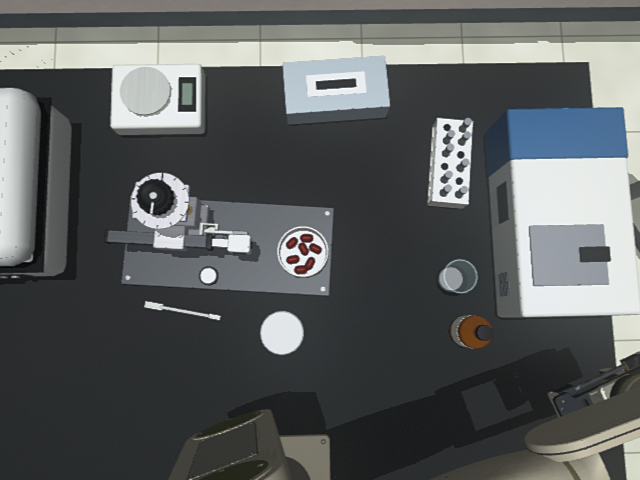

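View pics/side0.png

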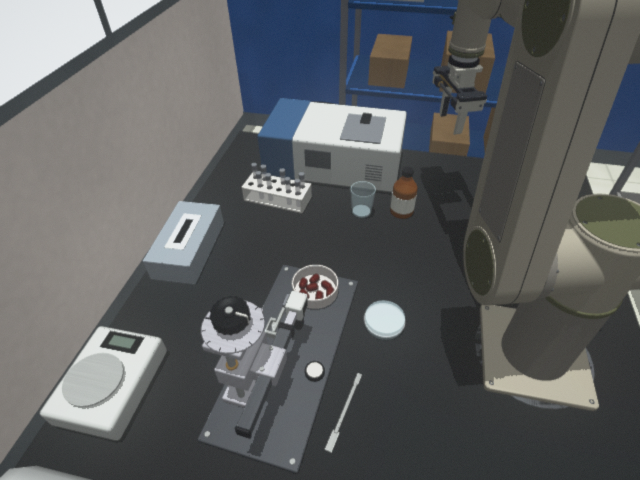

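```bash
python3 - <<'E'
import cv2
a=cv2.imread("pics/top0.png"); 
c=cv2.resize(a[160:310,95:345],None,fx=3.2,fy=3.2,interpolation=cv2.INTER_CUBIC); cv2.imwrite("pics/topz.png",c)
c=cv2.resize(a[165:235,120:200],None,fx=8,fy=8,interpolation=cv2.INTER_CUBIC); cv2.imwrite("pics/topw.png",c)
a=cv2.imread("pics/side0.png"); 
c=cv2.resize(a[260:470,180:370],None,fx=2.8,fy=2.8,interpolation=cv2.INTER_CUBIC); cv2.imwrite("pics/sidez.png",c)
E
```

```text
(no output)
```

View pics/topz.png

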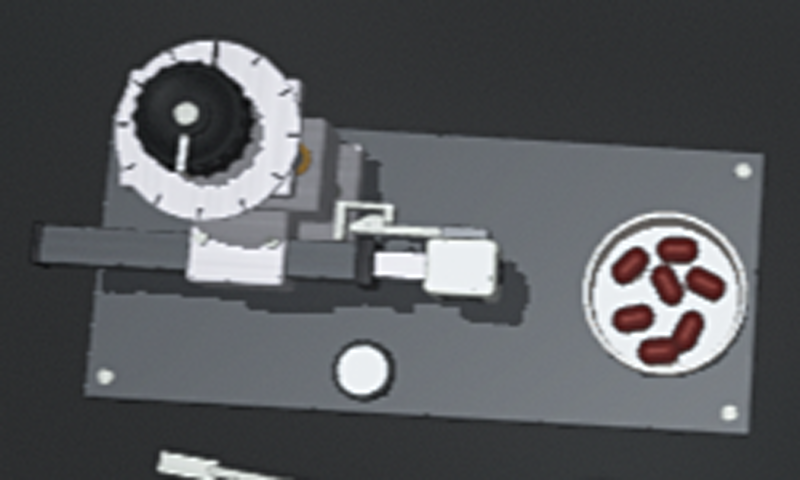

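View pics/topw.png

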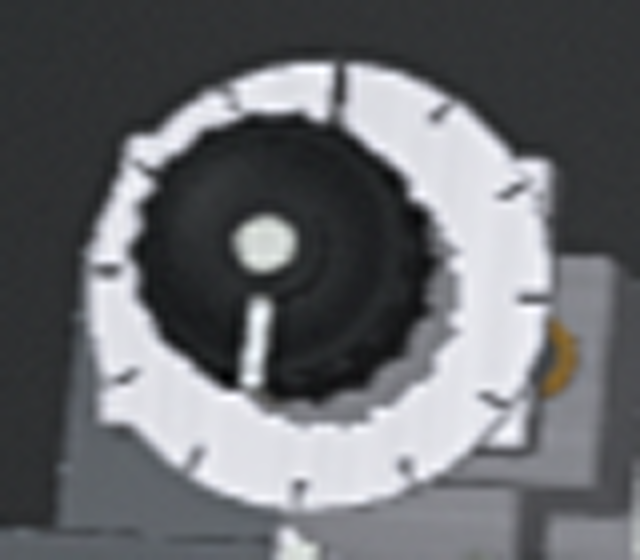

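View pics/sidez.png

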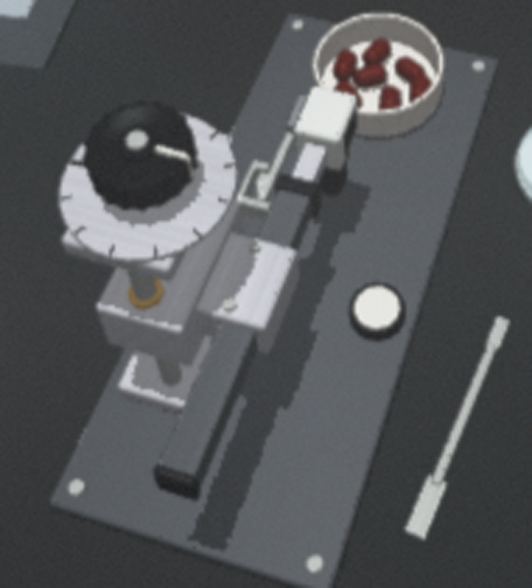

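```bash
cat > h.py <<'E'
import numpy as np
from scipy.optimize import least_squares
from scipy.spatial.transform import Rotation as Ro
from workcell import env, read_camera, get_calibration, spotter
def RC(c): return Ro.from_euler('xyz',c['orientation'],degrees=True).as_matrix()
def proj(c,p):
    q=(np.atleast_2d(p)-c['xyz'])@RC(c)
    return np.c_[c['fx']*q[:,0]/q[:,2]+c['cx'],c['fy']*q[:,1]/q[:,2]+c['cy']]
def onz(c,uv,z):
    u=np.atleast_2d(uv); d=np.c_[(u[:,0]-c['cx'])/c['fx'],(u[:,1]-c['cy'])/c['fy'],np.ones(len(u))]@RC(c).T
    return c['xyz']+d*((z-c['xyz'][2])/d[:,2])[:,None]
def stand(p,pts):
    a=p[2];R=np.array([[np.cos(a),-np.sin(a)],[np.sin(a),np.cos(a)]])
    pts=np.atleast_2d(pts).astype(float)
    return np.c_[pts[:,:2]@R.T+p[:2],pts[:,2]]
E
python3 - <<'E'
from h import *
T=get_calibration('top');S=get_calibration('side')
t=lambda u:np.array(u)/3.2+[95,160]
s=lambda u:np.array(u)/2.8+[180,260]
w=lambda u:np.array(u)/8+[120,165]
z=.012
obs=[(T,t((765,152)),(.11,-.33,z)),(T,t((748,433)),(-.09,-.33,z)),(T,t((85,395)),(-.09,.13,z)),
(S,s((287,12)),(.11,-.33,z)),(S,s((497,60)),(-.09,-.33,z)),(S,s((50,503)),(.11,.13,z)),(S,s((330,588)),(-.09,.13,z)),
(T,w((320,286)),(.06,0,.225)),(S,s((147,185)),(.06,0,.225))]
f=lambda p:np.concatenate([(proj(c,stand(p,x))[0]-u) for c,u,x in obs])
r=least_squares(f,[.35,.1,0],loss='soft_l1'); p=r.x; print(p,np.degrees(p[2])); print(f(p).reshape(-1,2).round(1))
np.save('p.npy',p)
# top only/ side only
for sel in (T,S):
  g=lambda p:np.concatenate([(proj(c,stand(p,x))[0]-u) for c,u,x in obs if c is sel]); q=least_squares(g,p).x; print(q)
for z in (.253,.265,.268):
  l=onz(T,[w((261,300)),w((252,388)),w((265,243))],z); d=l[1]-l[0]; 
  a=np.arctan2(d[1],d[0])-p[2]; print(z,l[:,:2],np.degrees(a), 'wheel',(4.6-a)%(2*np.pi), (4.6-a))
for n,x in dict(wheel=(.06,0,.253),head=(.0005,-.14,.117)).items(): print(n,stand(p,x),[proj(c,stand(p,x)) for c in (T,S)])
E
```

```text
[ 0.51960319  0.20623142 -0.07556618] -4.329623179215554
[[-0.4 -0.9]
 [ 0.2  0.1]
 [-1.3  0.5]
 [ 0.2 -1.3]
 [ 0.6 -1.8]
 [-0.9 -0.5]
 [ 0.4  1.8]
 [-0.7 -0.6]
 [ 0.8 -2. ]]
[ 0.51940086  0.20508586 -0.07811926]
[ 0.51959308  0.20715598 -0.07300358]
0.253 [[0.5691952  0.20591798]
 [0.54908029 0.20754799]
 [0.58228974 0.20526793]] 179.69678931101558 wheel 1.4636993712602253 1.4636993712602253
0.265 [[0.56661483 0.20245993]
 [0.546747   0.20406992]
 [0.57954853 0.20181787]] 179.69678931101558 wheel 1.4636993712602253 1.4636993712602253
0.268 [[0.56596974 0.20159542]
 [0.54616368 0.2032004 ]
 [0.57886323 0.20095535]] 179.69678931101555 wheel 1.4636993712602258 1.4636993712602258
wheel [[0.57943197 0.20170176 0.253     ]] [array([[155.08321102, 196.89273249]]), array([[230.61122443, 314.44855606]])]
head [[0.50953257 0.0665932  0.117     ]] [array([[239.91122785, 243.79191406]]), array([[296.59467033, 305.72262048]])]
```

```bash
cat >> h.py <<'E'
def rel(pos,yaw=None,turn=None):
    s=env.state(); R=Ro.from_euler('xyz',s['orientation'],degrees=True)
    d=R.inv().apply(np.array(pos)-s['eef_pos'])/.5
    out={'d':d.round(4)}
    if yaw is not None:
        q=R.inv()*Ro.from_euler('xyz',[180,0,yaw],degrees=True); out['r']=(np.degrees(q.as_rotvec())/360).round(4)
    print(out)
E
python3 -c "
from h import *
rel([.438,-.101,.40],122)"
```

```text
{'d': array([ 0.735 , -0.6825, -0.1945]), 'r': array([ 0.    ,  0.    , -0.2773])}
```

```bash
python3 -m creep '[{"dx":0.05,"dy":-0.05,"dz":-0.1,"rz":-0.02,"grip":-1},{"dx":0.13,"dy":-0.12,"dz":-0.19,"rz":-0.05,"grip":-1},{"dx":0.21,"dy":-0.2,"dz":-0.2,"rz":-0.08,"grip":-1},{"dx":0.29,"dy":-0.27,"dz":-0.2,"rz":-0.11,"grip":-1},{"dx":0.37,"dy":-0.34,"dz":-0.2,"rz":-0.14,"grip":-1},{"dx":0.45,"dy":-0.42,"dz":-0.2,"rz":-0.17,"grip":-1},{"dx":0.53,"dy":-0.49,"dz":-0.2,"rz":-0.2,"grip":-1},{"dx":0.61,"dy":-0.56,"dz":-0.2,"rz":-0.22,"grip":-1},{"dx":0.69,"dy":-0.64,"dz":-0.2,"rz":-0.25,"grip":-1},{"dx":0.735,"dy":-0.68,"dz":-0.2,"rz":-0.27,"grip":-1}]' 30; python3 -c "
from h import *
p=np.load('p.npy'); print(env.state()['qpos'])
rel([.5794,.2015,.40],-150)"
```

```text
[-7.27309150e+01  7.47001036e+00  8.52670291e+01  2.79264340e-03
  8.72599560e+01 -4.89265374e+00]
{'d': array([ 1.2251, -1.1361, -0.1945]), 'r': array([-0.    , -0.    ,  0.4782])}schema error: expected keys rx, ry, rz, dx, dy, dz, grip
```

```bash
python3 -m creep '[{"rx":0,"ry":0,"dx":0.05,"dy":-0.05,"dz":-0.1,"rz":-0.02,"grip":-1},{"rx":0,"ry":0,"dx":0.13,"dy":-0.12,"dz":-0.19,"rz":-0.05,"grip":-1},{"rx":0,"ry":0,"dx":0.21,"dy":-0.2,"dz":-0.2,"rz":-0.08,"grip":-1},{"rx":0,"ry":0,"dx":0.29,"dy":-0.27,"dz":-0.2,"rz":-0.11,"grip":-1},{"rx":0,"ry":0,"dx":0.37,"dy":-0.34,"dz":-0.2,"rz":-0.14,"grip":-1},{"rx":0,"ry":0,"dx":0.45,"dy":-0.42,"dz":-0.2,"rz":-0.17,"grip":-1},{"rx":0,"ry":0,"dx":0.53,"dy":-0.49,"dz":-0.2,"rz":-0.2,"grip":-1},{"rx":0,"ry":0,"dx":0.61,"dy":-0.56,"dz":-0.2,"rz":-0.22,"grip":-1},{"rx":0,"ry":0,"dx":0.69,"dy":-0.64,"dz":-0.2,"rz":-0.25,"grip":-1},{"rx":0,"ry":0,"dx":0.735,"dy":-0.68,"dz":-0.2,"rz":-0.27,"grip":-1}]' 30; python3 -c "
from h import *
p=np.load('p.npy'); print(env.state()['qpos'])
rel([.5794,.2015,.40],-150)"
```

```text
clock: 2.3
eef_pos: [0.439, -0.0997, 0.403]
orientation: [180.0, 0.0, 119.8]
ft_force: [-0.2, -0.6, 1.0]
gripper_width: 1.001
[-1.93444542e+01 -1.72033850e+01  9.82068830e+01  2.35243443e-02
  9.89553853e+01 -4.91191755e+01]
{'d': array([0.3835, 0.5429, 0.0064]), 'r': array([ 1.000e-04,  1.000e-04, -2.506e-01])}
```

```bash
python3 -m creep '[{"rx":0,"ry":0,"dx":0.04,"dy":0.06,"dz":0,"rz":-0.027,"grip":-1},{"rx":0,"ry":0,"dx":0.08,"dy":0.12,"dz":0,"rz":-0.054,"grip":-1},{"rx":0,"ry":0,"dx":0.13,"dy":0.19,"dz":0,"rz":-0.082,"grip":-1},{"rx":0,"ry":0,"dx":0.18,"dy":0.26,"dz":0,"rz":-0.11,"grip":-1},{"rx":0,"ry":0,"dx":0.23,"dy":0.33,"dz":0,"rz":-0.138,"grip":-1},{"rx":0,"ry":0,"dx":0.28,"dy":0.4,"dz":0,"rz":-0.166,"grip":-1},{"rx":0,"ry":0,"dx":0.33,"dy":0.47,"dz":0,"rz":-0.194,"grip":-1},{"rx":0,"ry":0,"dx":0.37,"dy":0.52,"dz":0,"rz":-0.22,"grip":-1},{"rx":0,"ry":0,"dx":0.3835,"dy":0.543,"dz":0,"rz":-0.24,"grip":-1},{"rx":0,"ry":0,"dx":0.3835,"dy":0.543,"dz":0,"rz":-0.25,"grip":-1}]'; python3 -c "
from h import *
import cv2
print(env.state()['qpos'])
rel([.5794,.2015,.318])
im=read_camera('wrist');c=get_calibration('wrist');cv2.imwrite('pics/w1.png',im[:,:,::-1])
r=spotter.mark_of('wheel_grip','wrist');print([(x['xy'],x['score'],onz(c,x['xy'],.253)) for x in r])
print(proj(c,[.5794,.2017,.253]),proj(c,[.5794,.2017,.225]))
"
```

```text
clock: 3.55
eef_pos: [0.5796, 0.2027, 0.4027]
orientation: [180.0, 0.0, -150.0]
ft_force: [-0.2, 0.9, -0.5]
gripper_width: 1.0
[ 1.44932658e+01  8.59823648e+00  7.37145875e+01  5.97307259e-03
  9.76779505e+01 -1.05546836e+02]
{'d': array([ 0.0016, -0.0019,  0.1693])}
[([315.6, 252.3], 0.6, array([[0.57839232, 0.19953602, 0.253     ]]))]
[[317.73036569 255.20103177]] [[317.96025626 243.16452951]]
```

View pics/w1.png

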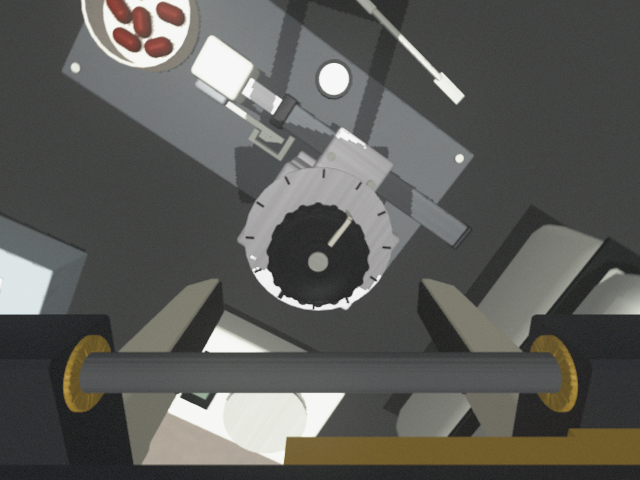

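```bash
python3 -m creep '[{"rx":0,"ry":0,"rz":0,"dx":0.002,"dy":-0.002,"dz":0.05,"grip":-1},{"rx":0,"ry":0,"rz":0,"dx":0.002,"dy":-0.002,"dz":0.1,"grip":-1},{"rx":0,"ry":0,"rz":0,"dx":0.002,"dy":-0.002,"dz":0.14,"grip":-1},{"rx":0,"ry":0,"rz":0,"dx":0.002,"dy":-0.002,"dz":0.169,"grip":-1},{"rx":0,"ry":0,"rz":0,"dx":0.002,"dy":-0.002,"dz":0.169,"grip":-1}]'; python3 -m creep '[{"rx":0,"ry":0,"rz":0,"dx":0,"dy":0,"dz":0,"grip":1},{"rx":0,"ry":0,"rz":0,"dx":0,"dy":0,"dz":0,"grip":1},{"rx":0,"ry":0,"rz":0,"dx":0,"dy":0,"dz":0,"grip":1},{"rx":0,"ry":0,"rz":0,"dx":0,"dy":0,"dz":0,"grip":1},{"rx":0,"ry":0,"rz":0,"dx":0,"dy":0,"dz":0,"grip":1}]' 35;
```

```text
clock: 4.28
eef_pos: [0.5786, 0.2003, 0.3171]
orientation: [180.0, -0.1, -150.2]
ft_force: [-0.4, 0.9, 0.2]
gripper_width: 0.999
clock: 4.9
eef_pos: [0.5787, 0.2006, 0.3178]
orientation: [180.0, -0.0, -150.2]
ft_force: [-1.7, 2.1, 3.7]
gripper_width: 0.685
```

```bash
python3 -m creep '[{"rx":0,"ry":0,"rz":0.02,"dx":0,"dy":0,"dz":0,"grip":1},{"rx":0,"ry":0,"rz":0.045,"dx":0,"dy":0,"dz":0,"grip":1},{"rx":0,"ry":0,"rz":0.07,"dx":0,"dy":0,"dz":0,"grip":1},{"rx":0,"ry":0,"rz":0.095,"dx":0,"dy":0,"dz":0,"grip":1},{"rx":0,"ry":0,"rz":0.12,"dx":0,"dy":0,"dz":0,"grip":1},{"rx":0,"ry":0,"rz":0.145,"dx":0,"dy":0,"dz":0,"grip":1},{"rx":0,"ry":0,"rz":0.17,"dx":0,"dy":0,"dz":0,"grip":1},{"rx":0,"ry":0,"rz":0.195,"dx":0,"dy":0,"dz":0,"grip":1},{"rx":0,"ry":0,"rz":0.22,"dx":0,"dy":0,"dz":0,"grip":1},{"rx":0,"ry":0,"rz":0.24,"dx":0,"dy":0,"dz":0,"grip":1}]'; python3 -c "
from h import *
import cv2
print(env.state()['wrist_torque'])
im=read_camera('wrist');cv2.imwrite('pics/w2.png',im[:,:,::-1])
im=read_camera('side')[260:380,180:330];cv2.imwrite('pics/s2.png',cv2.resize(im,None,fx=4,fy=4)[:,:,::-1])
"
```

```text
clock: 6.15
eef_pos: [0.5791, 0.2024, 0.3178]
orientation: [179.9, -0.1, 123.3]
ft_force: [5.1, 9.8, -1.1]
gripper_width: 0.683
[ 1.48309739 -0.76099116  0.17063526]
```

View pics/w2.png

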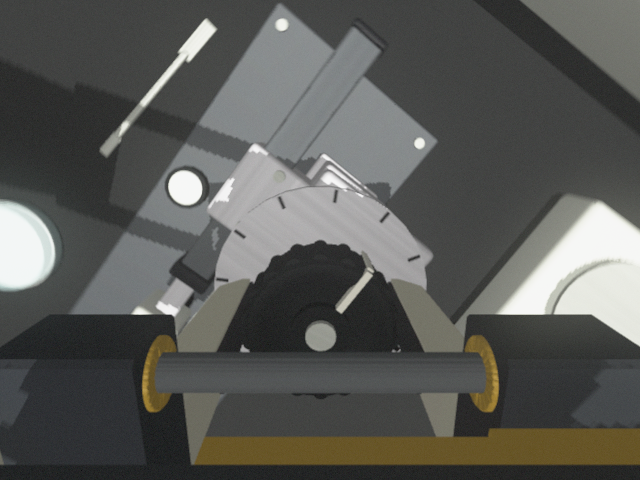

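View pics/s2.png

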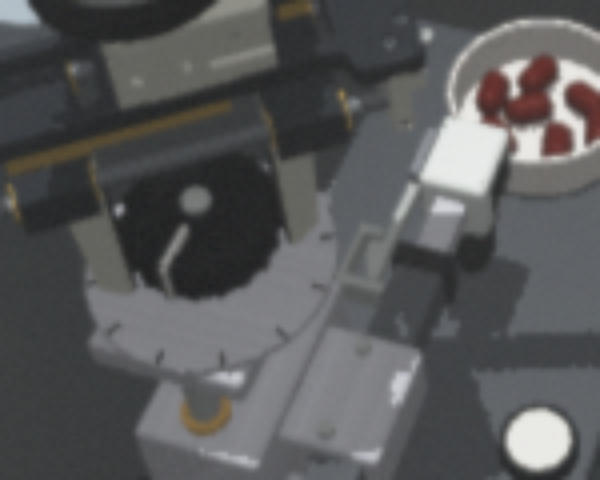

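```bash
python3 -c "
from h import *
c=get_calibration('wrist');p=np.load('p.npy')
l=onz(c,[(340,311),(369,269)],.265);print(l);d=l[1]-l[0];a=np.arctan2(d[1],d[0])-p[2];print('deg to go',np.degrees(a)%360)
print(onz(c,(320,337),.27))
rel([.5794,.2015,.318],30)
"
```

```text
[[0.58000023 0.2140819  0.265     ]
 [0.5794355  0.23449055 0.265     ]]
deg to go 95.91465194339862
[[0.57810072 0.20272098 0.27      ]]
{'d': array([-0.0018, -0.0005, -0.0004]), 'r': array([-0.    , -0.0006,  0.2592])}
```

```bash
python3 -m creep '[{"rx":0,"ry":0,"rz":0.02,"dx":-0.001,"dy":0,"dz":0,"grip":1},{"rx":0,"ry":0,"rz":0.045,"dx":-0.001,"dy":0,"dz":0,"grip":1},{"rx":0,"ry":0,"rz":0.07,"dx":-0.001,"dy":0,"dz":0,"grip":1},{"rx":0,"ry":0,"rz":0.095,"dx":-0.001,"dy":0,"dz":0,"grip":1},{"rx":0,"ry":0,"rz":0.12,"dx":-0.001,"dy":0,"dz":0,"grip":1},{"rx":0,"ry":0,"rz":0.145,"dx":-0.001,"dy":0,"dz":0,"grip":1},{"rx":0,"ry":0,"rz":0.17,"dx":-0.001,"dy":0,"dz":0,"grip":1},{"rx":0,"ry":0,"rz":0.195,"dx":-0.001,"dy":0,"dz":0,"grip":1},{"rx":0,"ry":0,"rz":0.22,"dx":-0.001,"dy":0,"dz":0,"grip":1},{"rx":0,"ry":0,"rz":0.25,"dx":-0.001,"dy":0,"dz":0,"grip":1}]'; python3 -m creep '[{"rx":0,"ry":0,"rz":0,"dx":0,"dy":0,"dz":0,"grip":1}]'; python3 -c "
from h import *
import cv2
print(env.state()['wrist_torque'])
im=read_camera('wrist');cv2.imwrite('pics/w3.png',cv2.resize(im[170:380,180:460],None,fx=2.8,fy=2.8,interpolation=cv2.INTER_CUBIC)[:,:,::-1])
"
```

```text
clock: 7.5
eef_pos: [0.5809, 0.202, 0.3178]
orientation: [-180.0, -0.3, 33.0]
ft_force: [10.1, 2.0, -3.7]
gripper_width: 0.682
clock: 7.62
eef_pos: [0.5811, 0.202, 0.3178]
orientation: [-180.0, -0.3, 32.9]
ft_force: [-4.0, 1.0, 2.7]
gripper_width: 0.682
[ 0.03681547  0.72710845 -0.01344356]
```

View pics/w3.png

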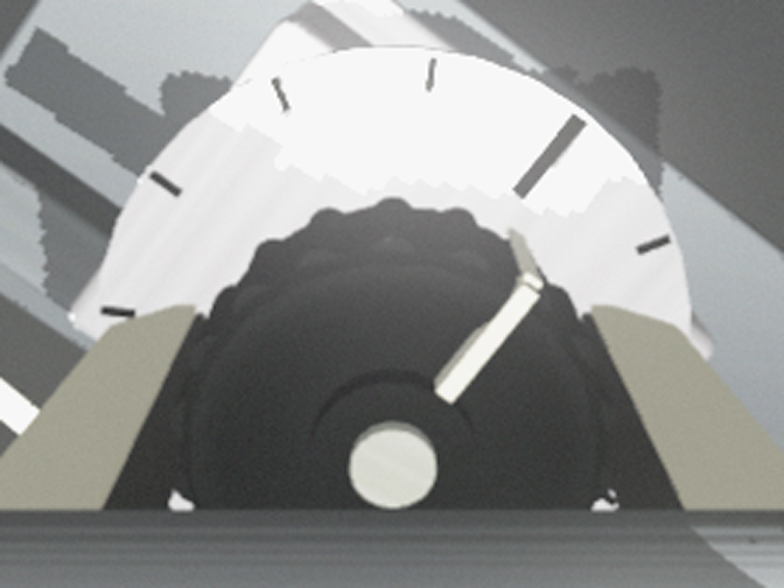

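```bash
python3 -c "
from h import *
c=get_calibration('wrist');p=np.load('p.npy')
w=lambda u:np.array(u)/2.8+[180,170]
def A(u,v,z):
  l=onz(c,[w(u),w(v)],z);d=l[1]-l[0];return np.degrees(np.arctan2(d[1],d[0]))
print(A((446,393),(533,286),.265),A((519,192),(579,118),.226),np.degrees(p[2]))
C=np.array([.5794,.2017])
for u,z in (((533,286),.265),((514,232),.242),((519,192),.226),((579,118),.226),((446,393),.265)):
  q=onz(c,w(u),z)[0,:2]-C; print(q,np.hypot(*q),np.degrees(np.arctan2(q[1],q[0])))
print(onz(c,w((393,466)),.27))
"
```

```text
-3.1181324781950486 -3.865147701242397 -4.329623179215554
[ 0.0312174  -0.00179355] 0.0312688833039894 -3.2882245658584686
[ 0.03166218 -0.00145858] 0.03169575382220671 -2.6375799811947296
[ 0.03489762 -0.00240802] 0.034980603852879454 -3.947290308351994
[ 0.05088654 -0.00348826] 0.05100595994872893 -3.921482244897251
[ 0.01164646 -0.00072741] 0.011669158801299546 -3.5739183676115953
[[0.57989543 0.20252638 0.27      ]]
```

```bash
python3 -m creep '[{"rx":0,"ry":0,"rz":0.0025,"dx":-0.002,"dy":0,"dz":0,"grip":1},{"rx":0,"ry":0,"rz":0.0025,"dx":-0.002,"dy":0,"dz":0,"grip":1},{"rx":0,"ry":0,"rz":0.0025,"dx":-0.002,"dy":0,"dz":0,"grip":-1},{"rx":0,"ry":0,"rz":0.0025,"dx":-0.002,"dy":0,"dz":0,"grip":-1},{"rx":0,"ry":0,"rz":0.0025,"dx":-0.002,"dy":0,"dz":0,"grip":-1},{"rx":0,"ry":0,"rz":0.0025,"dx":-0.002,"dy":0,"dz":0,"grip":-1}]';  python3 -m creep '[{"rx":0,"ry":0,"rz":0,"dx":0,"dy":0,"dz":-0.05,"grip":-1},{"rx":0,"ry":0,"rz":0,"dx":0,"dy":0,"dz":-0.12,"grip":-1},{"rx":0,"ry":0,"rz":0,"dx":0,"dy":0,"dz":-0.2,"grip":-1},{"rx":0,"ry":0,"rz":0,"dx":0,"dy":0,"dz":-0.2,"grip":-1}]'; python3 -c "
from h import *
import cv2
im=read_camera('wrist');cv2.imwrite('pics/w4.png',cv2.resize(im[120:330,200:480],None,fx=2.8,fy=2.8,interpolation=cv2.INTER_CUBIC)[:,:,::-1])
"
```

```text
clock: 8.43
eef_pos: [0.5801, 0.2013, 0.3177]
orientation: [-180.0, -0.3, 32.2]
ft_force: [-0.1, 0.3, -0.0]
gripper_width: 0.997
clock: 8.93
eef_pos: [0.5806, 0.2012, 0.4226]
orientation: [179.9, -0.7, 32.2]
ft_force: [0.5, 0.4, 0.5]
gripper_width: 1.003
```

View pics/w4.png

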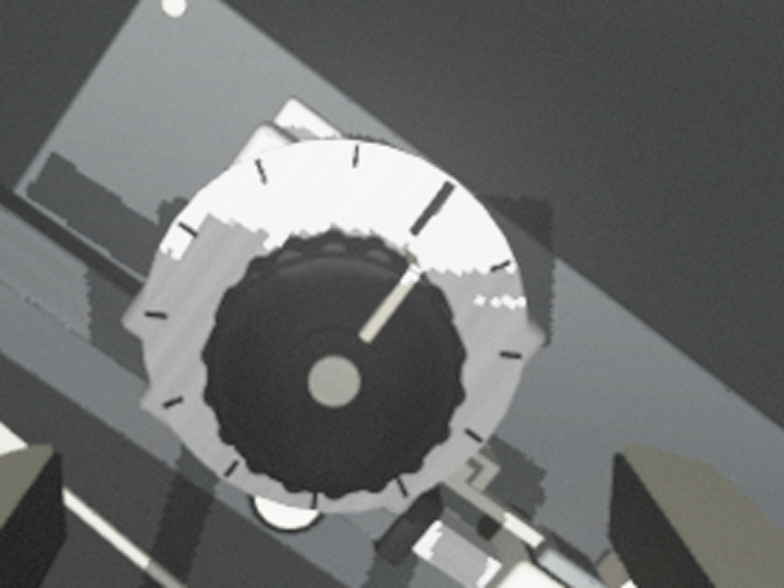

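```bash
python3 -c "
from h import *
p=np.load('p.npy');h=stand(p,(.0005,-.14,.1346))[0];print(h)
rel(h+[0,0,.065+.13],85.67)
"
```

```text
[0.50953257 0.0665932  0.1346    ]
{'d': array([-0.2645,  0.1523,  0.1782]), 'r': array([ 0.0008, -0.0013, -0.1485])}
```

```bash
python3 -m creep '[{"rx":0,"ry":0,"rz":-0.025,"dx":-0.06,"dy":0.035,"dz":0,"grip":-1},{"rx":0,"ry":0,"rz":-0.05,"dx":-0.13,"dy":0.075,"dz":0,"grip":-1},{"rx":0,"ry":0,"rz":-0.075,"dx":-0.2,"dy":0.115,"dz":0.03,"grip":-1},{"rx":0,"ry":0,"rz":-0.1,"dx":-0.25,"dy":0.145,"dz":0.08,"grip":-1},{"rx":0,"ry":-0.001,"rz":-0.125,"dx":-0.2645,"dy":0.152,"dz":0.14,"grip":-1},{"rx":0.001,"ry":-0.001,"rz":-0.1485,"dx":-0.2645,"dy":0.152,"dz":0.178,"grip":-1},{"rx":0.001,"ry":-0.001,"rz":-0.1485,"dx":-0.2645,"dy":0.152,"dz":0.178,"grip":-1}]';  python3 -c "
from h import *
import cv2
p=np.load('p.npy');h=stand(p,(.0005,-.14,.1346))[0]
im=read_camera('wrist');cv2.imwrite('pics/w5.png',im[:,:,::-1]);c=get_calibration('wrist')
for q,z in (('head_grip',.1346),('sleeve_mouth',.147)):
  r=spotter.mark_of(q,'wrist');print(q,[(x['xy'],x['score'],onz(c,x['xy'],z)) for x in r])
print('pred',proj(c,h),proj(c,stand(p,(.0,-.118,.1526))), proj(c,stand(p,[(-.018,-.162,.1526),(.018,-.162,.1526),(.018,-.118,.1526),(-.018,-.118,.1526)])))
rel(h+[0,0,.065],85.67)
im=read_camera('top');cv2.imwrite('pics/t5.png',cv2.resize(im[160:310,95:345],None,fx=3.2,fy=3.2,interpolation=cv2.INTER_CUBIC)[:,:,::-1]);
"
```

```text
clock: 9.85
eef_pos: [0.508, 0.0665, 0.3264]
orientation: [-179.7, -0.1, 85.6]
ft_force: [-0.1, 0.1, 0.8]
gripper_width: 1.002
head_grip [([323.7, 234.6], 0.55, array([[0.50982337, 0.06930074, 0.1346    ]]))]
sleeve_mouth [([321.7, 164.7], 0.75, array([[0.51242319, 0.12198639, 0.147     ]]))]
pred [[323.5912854  238.08476625]] [[322.99007967 214.27672229]] [[298.28928396 273.90484417]
 [347.91510185 273.77694897]
 [348.91606205 214.19427246]
 [297.0776995  214.35912886]]
{'d': array([-0.0011, -0.0003,  0.2611]), 'r': array([ 0.0001, -0.0004, -0.0005])}
```

View pics/w5.png

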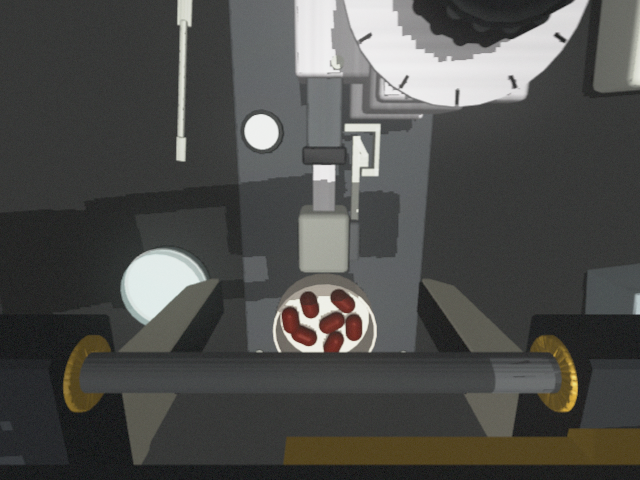

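View pics/t5.png

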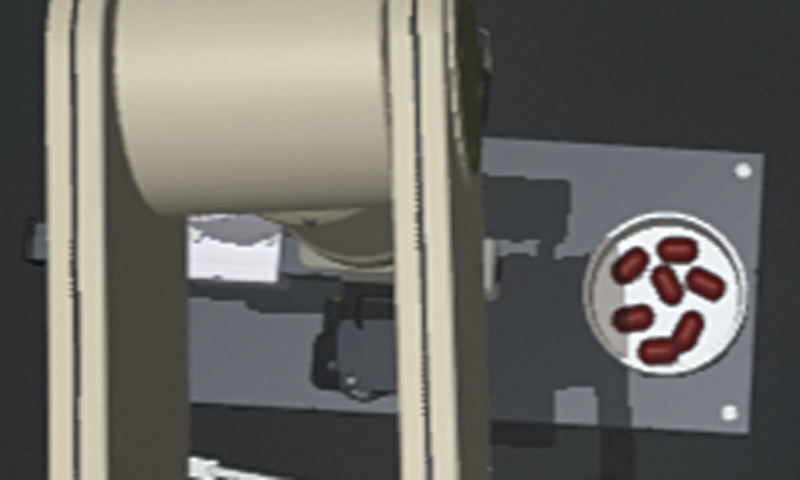

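```bash
python3 -m creep '[{"rx":0,"ry":0,"rz":0,"dx":0.002,"dy":0,"dz":0.05,"grip":-1},{"rx":0,"ry":0,"rz":0,"dx":0.002,"dy":0,"dz":0.12,"grip":-1},{"rx":0,"ry":0,"rz":0,"dx":0.002,"dy":0,"dz":0.18,"grip":-1},{"rx":0,"ry":0,"rz":0,"dx":0.002,"dy":0,"dz":0.23,"grip":-1},{"rx":0,"ry":0,"rz":0,"dx":0.002,"dy":0,"dz":0.254,"grip":-1},{"rx":0,"ry":0,"rz":0,"dx":0.002,"dy":0,"dz":0.254,"grip":-1}]' && python3 -m creep '[{"rx":0,"ry":0,"rz":0,"dx":0,"dy":0,"dz":0,"grip":1},{"rx":0,"ry":0,"rz":0,"dx":0,"dy":0,"dz":0,"grip":1},{"rx":0,"ry":0,"rz":0,"dx":0,"dy":0,"dz":0,"grip":1},{"rx":0,"ry":0,"rz":0,"dx":0,"dy":0,"dz":0,"grip":1},{"rx":0,"ry":0,"rz":0,"dx":0,"dy":0,"dz":0,"grip":1},{"rx":0,"ry":0,"rz":0,"dx":0,"dy":0,"dz":0,"grip":1},{"rx":0,"ry":0,"rz":0,"dx":0,"dy":0,"dz":0,"grip":1}]' 30;  python3 -c "
from h import *
import cv2
im=read_camera('wrist');cv2.imwrite('pics/w6.png',im[:,:,::-1])
im=read_camera('side');cv2.imwrite('pics/s6.png',im[:,:,::-1])
"
```

```text
clock: 10.8
eef_pos: [0.51, 0.0683, 0.2036]
orientation: [180.0, -0.1, 85.5]
ft_force: [0.3, -0.0, 0.4]
gripper_width: 0.998
clock: 11.68
eef_pos: [0.5095, 0.0682, 0.2036]
orientation: [-179.9, -0.1, 85.5]
ft_force: [-4.9, -0.5, 4.9]
gripper_width: 0.385
```

View pics/w6.png

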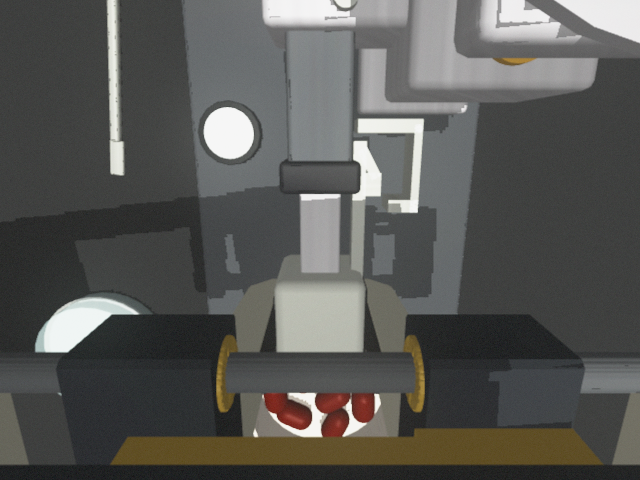

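View pics/s6.png

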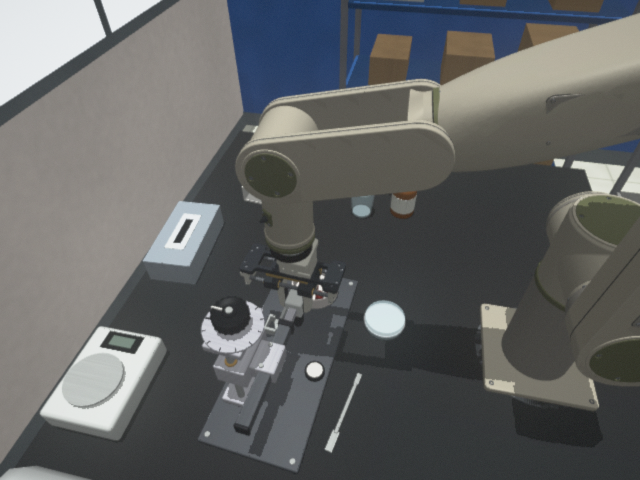

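```bash
python3 -m creep '[{"rx":0,"ry":0,"rz":0,"dx":-0.01,"dy":0,"dz":0,"grip":1},{"rx":0,"ry":0,"rz":0,"dx":-0.025,"dy":0,"dz":0,"grip":1},{"rx":0,"ry":0,"rz":0,"dx":-0.04,"dy":0,"dz":0,"grip":1},{"rx":0,"ry":0,"rz":0,"dx":-0.04,"dy":0,"dz":0,"grip":1}]'
```

```text
clock: 12.28
eef_pos: [0.508, 0.0486, 0.2036]
orientation: [-180.0, -0.2, 85.5]
ft_force: [-1.7, 4.5, 2.5]
gripper_width: 0.385
```

```bash
python3 -m creep '[{"rx":0,"ry":0,"rz":0,"dx":-0.02,"dy":0,"dz":0,"grip":1},{"rx":0,"ry":0,"rz":0,"dx":-0.05,"dy":0,"dz":0,"grip":1},{"rx":0,"ry":0,"rz":0,"dx":-0.08,"dy":0,"dz":0,"grip":1},{"rx":0,"ry":0,"rz":0,"dx":-0.11,"dy":0,"dz":0,"grip":1},{"rx":0,"ry":0,"rz":0,"dx":-0.14,"dy":0,"dz":0,"grip":1},{"rx":0,"ry":0,"rz":0,"dx":-0.17,"dy":0,"dz":0,"grip":1},{"rx":0,"ry":0,"rz":0,"dx":-0.19,"dy":0,"dz":0,"grip":1},{"rx":0,"ry":0,"rz":0,"dx":-0.2,"dy":0,"dz":0,"grip":1},{"rx":0,"ry":0,"rz":0,"dx":-0.2,"dy":0,"dz":0,"grip":1}]';  python3 -c "
from h import *
import cv2
im=read_camera('wrist');cv2.imwrite('pics/w7.png',cv2.resize(im[0:330,180:500],None,fx=1.8,fy=1.8,interpolation=cv2.INTER_CUBIC)[:,:,::-1])
im=read_camera('side');cv2.imwrite('pics/s7.png',cv2.resize(im[240:400,200:400],None,fx=3.6,fy=3.6,interpolation=cv2.INTER_CUBIC)[:,:,::-1])
print(np.linalg.norm(env.state()['eef_pos'][:2]-[.5095,.0682]))
"
```

```text
clock: 13.4
eef_pos: [0.5001, -0.0507, 0.2034]
orientation: [-180.0, -0.2, 85.5]
ft_force: [-1.7, 5.6, 3.3]
gripper_width: 0.383
0.1190711632725503
```

View pics/w7.png

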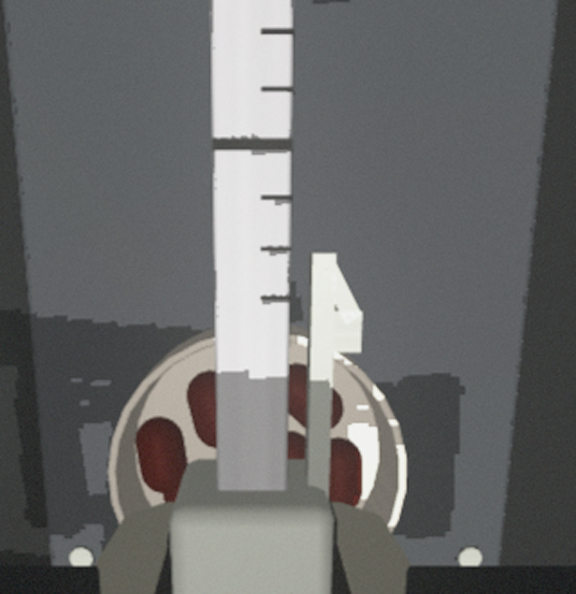

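View pics/s7.png

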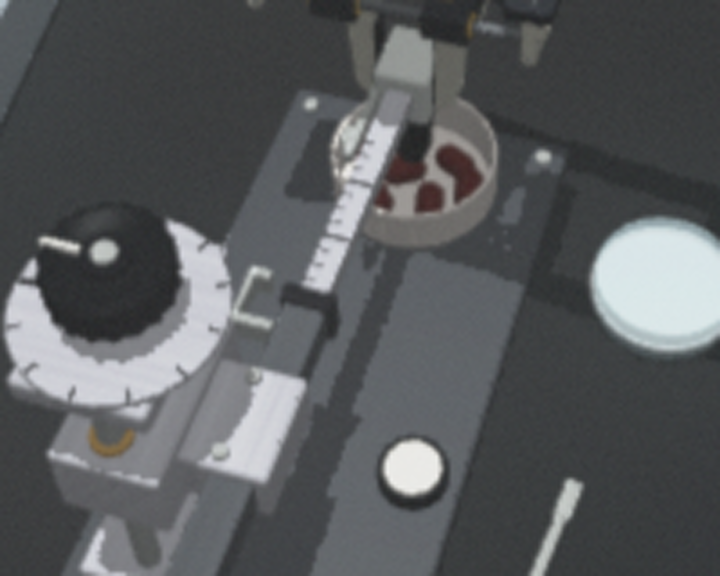

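```bash
python3 -c "
from h import *
import cv2
im=read_camera('side');cv2.imwrite('pics/s8.png',cv2.resize(im[270:335,265:325],None,fx=9,fy=9,interpolation=cv2.INTER_CUBIC)[:,:,::-1])
p=np.load('p.npy');c=get_calibration('side');w=get_calibration('wrist')
for z in(.139,.1406,.1426): print(z,onz(w,(320.6,80),z)[0],)
r=spotter.mark_of('sleeve_mouth','side');print([(x['xy'],x['score'],onz(c,x['xy'],.1446)) for x in r])
r=spotter.mark_of('head_grip','side');print([(x['xy'],x['score'],onz(c,x['xy'],.1346)) for x in r])
"
```

```text
0.139 [0.50646731 0.04344436 0.139     ]
0.1406 [0.50644859 0.04322917 0.1406    ]
0.1426 [0.5064252  0.04296017 0.1426    ]
[([287.3, 320.5], 0.81, array([[0.51160401, 0.12361449, 0.1446    ]])), ([381.5, 322.5], 0.66, array([[0.33319442, 0.09084673, 0.1446    ]])), ([313.0, 283.6], 0.16, array([[0.48391153, 0.02426186, 0.1446    ]]))]
[([315.2, 261.2], 0.73, array([[ 0.49580231, -0.04668089,  0.1346    ]])), ([283.1, 319.4], 0.67, array([[0.52288441, 0.11633412, 0.1346    ]]))]
```

View pics/s8.png

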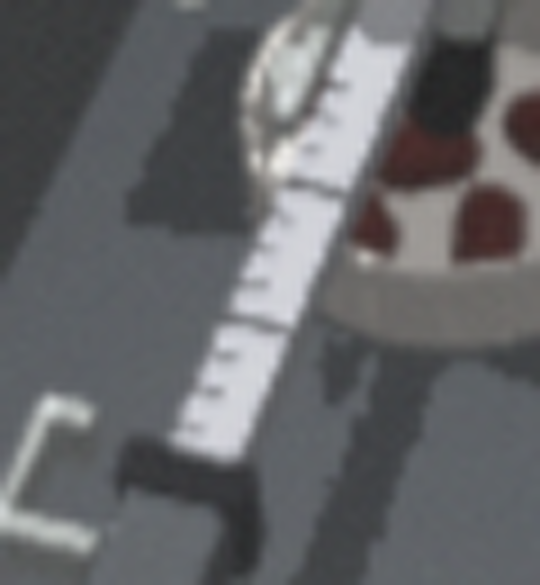

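```bash
python3 -c "
from h import *
import copy
p=np.load('p.npy');w=get_calibration('wrist');e=env.state()['eef_pos']
w6=copy.deepcopy(w);w6['xyz']=w['xyz']+np.array([.5095,.0682,.2036])-e
for z in (.1446,.147,.149): print(z,onz(w6,[(320,192),(320,270)],z)[:,:2])
print('m40',onz(w,(320.6,80),.1406)[:,:2], w['xyz'])
print(np.linalg.norm(e[:2]-[.5095,.0682]))
"
python3 - <<'E'
import cv2
a=cv2.imread('pics/w6.png')
cv2.imwrite('pics/w6z.png',cv2.resize(a[140:300,250:400],None,fx=3.7,fy=3.7,interpolation=cv2.INTER_CUBIC))
E
```

```text
0.1446 [[0.51243691 0.12252457]
 [0.50999554 0.09167085]]
0.147 [[0.51246469 0.12286247]
 [0.51006486 0.0925337 ]]
0.149 [[0.51248785 0.12314405]
 [0.51012264 0.09325275]]
m40 [[0.50644555 0.04328545]] [0.50475239 0.02379837 0.28548775]
0.11895095794546755
```

View pics/w6z.png

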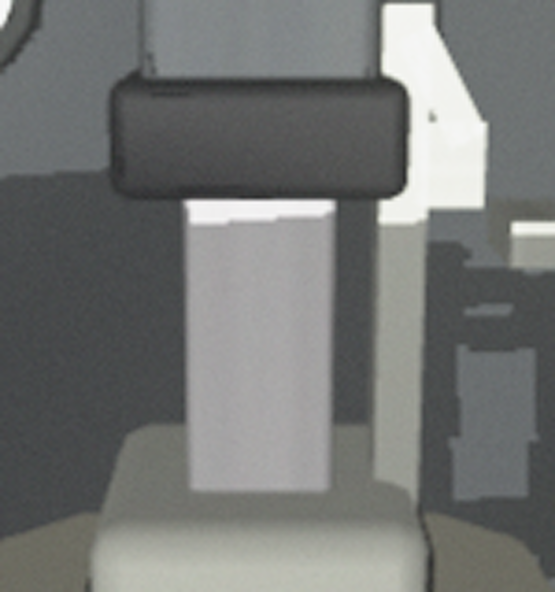

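```bash
python3 -m creep '[{"rx":0,"ry":0,"rz":0,"dx":-0.0015,"dy":0,"dz":0,"grip":1},{"rx":0,"ry":0,"rz":0,"dx":-0.0015,"dy":0,"dz":0,"grip":1},{"rx":0,"ry":0,"rz":0,"dx":-0.0015,"dy":0,"dz":0,"grip":1},{"rx":0,"ry":0,"rz":0,"dx":-0.0015,"dy":0,"dz":0,"grip":1}]';  python3 -c "
from h import *
import cv2
T=get_calibration('top');w=get_calibration('wrist')
im=read_camera('wrist');cv2.imwrite('pics/w9.png',im[:,:,::-1])
im=read_camera('top');cv2.imwrite('pics/t9.png',im[:,:,::-1])
e=env.state()['eef_pos'];print(e,np.linalg.norm(e[:2]-[.5095,.0682]))
# long mark row in wrist
import cv2
g=cv2.cvtColor(im:=read_camera('wrist'),cv2.COLOR_RGB2GRAY)[:110,302:318].mean(1);print(g.argmin(),g[70:90].round())
print('m40',onz(w,(320.6,g[60:110].argmin()+60),.1406)[:,:2])
r=spotter.mark_of('dish','wrist');print([(x['xy'],x['score'],onz(w,x['xy'],.012)) for x in r])
print(onz(T,(301.2,251.2),.012))
"
```

```text
clock: 14.15
eef_pos: [0.5002, -0.0504, 0.2035]
orientation: [-180.0, -0.3, 85.5]
ft_force: [-0.8, 5.8, 2.2]
gripper_width: 0.386
[ 0.50018193 -0.05040255  0.20344399] 0.11896802503274115
78 [228. 228. 228. 228. 228. 228. 182. 106.  79.  80.  80.  80.  81. 171.
 221. 228. 228. 228. 228. 228.]
m40 [[0.50646983 0.04398738]]
[]
[[ 0.50445823 -0.0563109   0.012     ]]
```

View pics/t9.png

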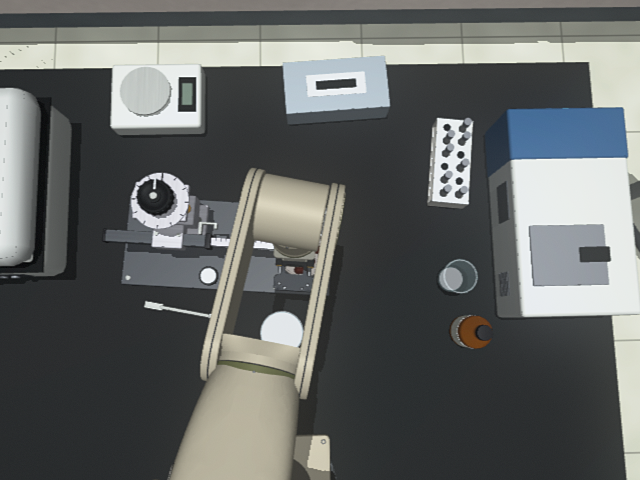

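View pics/w9.png

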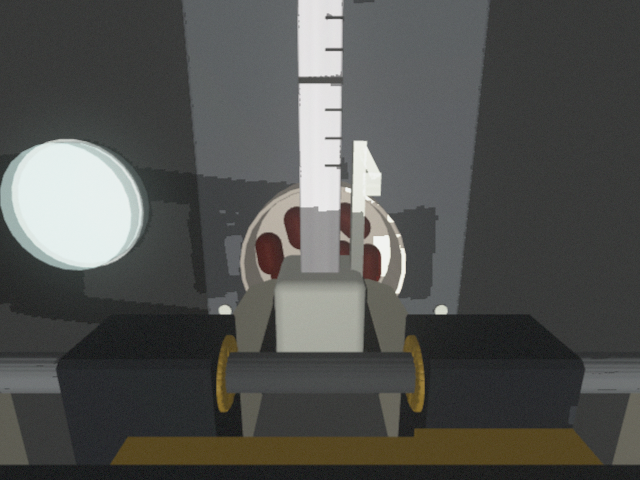

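```bash
python3 -m creep '[{"rx":0,"ry":0,"rz":0,"dx":-0.003,"dy":0,"dz":0,"grip":1},{"rx":0,"ry":0,"rz":0,"dx":-0.003,"dy":0,"dz":0,"grip":1},{"rx":0,"ry":0,"rz":0,"dx":-0.003,"dy":0,"dz":0,"grip":1}]';  python3 -c "
from h import *
import cv2
im=read_camera('top');cv2.imwrite('pics/t10.png',cv2.resize(im[220:260,195:255],None,fx=12,fy=12,interpolation=cv2.INTER_CUBIC)[:,:,::-1])
e=env.state()['eef_pos'];print(e,np.linalg.norm(e[:2]-[.5095,.0682]))
"
```

```text
clock: 14.72
eef_pos: [0.5001, -0.0511, 0.2034]
orientation: [-180.0, -0.4, 85.5]
ft_force: [-2.4, 6.3, 3.0]
gripper_width: 0.388
[ 0.50015073 -0.05111526  0.20345873] 0.11968099106925273
```

View pics/t10.png

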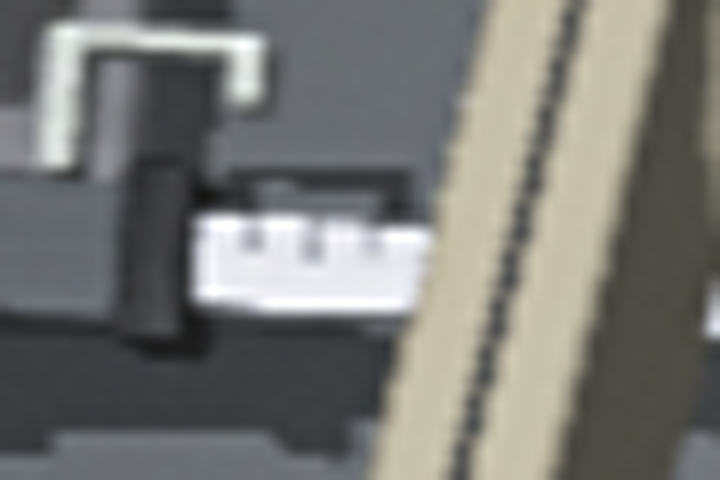

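```bash
python3 -c "
from h import *
import cv2
im=read_camera('side');c=get_calibration('side')
r=spotter.mark_of('dish','side');print([(x['xy'],x['score']) for x in r])
a=cv2.imread('pics/side0.png')[:,:,::-1]
o=np.vstack([cv2.resize(x[255:325,265:365],None,fx=4,fy=4) for x in (a,im)]);cv2.imwrite('pics/cmp.png',o[:,:,::-1])
s=env.state();e=s['eef_pos'];print(np.linalg.norm(e[:2]-[.5095,.0682]),s['gripper_width'],s['dq'].round(2))
"
```

```text
[([313.2, 292.4], 0.67)]
0.1196785908563253 0.38922932646180836 [ 0.02  0.   -0.04 -0.02 -0.01 -0.05]
```

View pics/cmp.png

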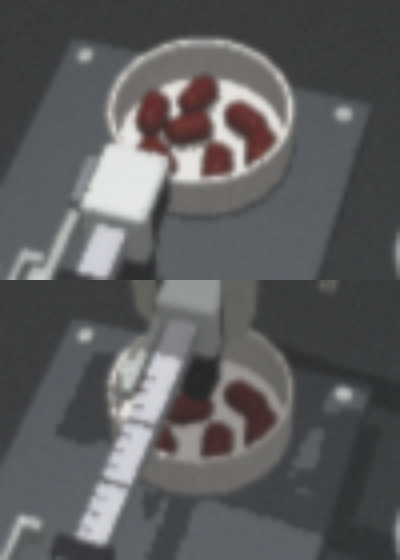

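```bash
python3 -c "
from workcell import env
print(env.job_done(), env.state()['clock'])"
```

```text
the job is handed in; nothing more can be done
the job is handed in; nothing more can be done
```

The job is handed in. The handwheel is set and the boom is held drawn out at about 120 mm. The clock read about 15 s when I handed in, of the 67 s allowed.

- **Handwheel:** I turned it about 177–178° clockwise in one grip. In the last close picture its white line was parallel to the long dial mark to within about 1°.
- **Lock and boom:** I pinched the head with 30 N. The jaws closed to about 36 mm, so the button was in, and the tongue came clear of the keeper. I then drew the boom out along the stand's -y direction.
- **Boom position:** The tool had moved 119.7 mm by the end. In the top view, carrying on the spacing of the 10 mm marks puts the third long mark at the sleeve mouth, to about 1 mm. That mark sits at the edge and is extrapolated, not seen.
- **Earlier boom checks:** Before the last nudge, the side view suggested about 118 mm, because the sleeve's collar hides part of the tube from that side. The wrist view gave 119.6 mm and then about 119 mm, against 119.0 mm by tool travel.
- **Dish and bystanders:** The dish and its fruit look the same in the side view before and after. The other items show no movement in the pictures, and the wrist force stayed at about 11 N or less wherever I read it.

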